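Open the latched guard gate of a battery test bay

TASK

Open the guard gate of the battery test bay: push the orange thumb lever down just far enough to lift the steel latch bar out of its keeper, swing the gate towards the robot until it stands wide open (at least 70 degrees), then let go so that the bar drops level again and the gate stays open. Work by feel: do not force the bar against the keeper's lip or roof, do not slam the gate, and leave the battery in the bay and the other things on the bench where they are.

Things in the scene. Friction and masses are not known exactly. Their poses are not given: they have to be found in the camera images.
- bay: Test bay fixed to the bench: aluminium base plate 220 x 420 x 10 mm with grey guards at back and sides (top 100 mm above the bench); the gate closes its front. Origin: centre of the plate's underside. -x points out of the front, roughly to the robot, +y to the hinge side. In its frame the shut gate's mid-plane is x = -100 mm, the hinge axis y = +150 mm, the keeper post y = -185 mm.
- gate (a joint): Swing of the gate, rad: 0 shut, grows as the free end comes towards the robot (clockwise from above), stop at 1.55. Gate 264 mm wide, 20 mm thick, 0.9 kg, aluminium with a clear panel; rail top 120 mm above the bench; the tall stile at the free end reaches 235 mm. Hinge friction about 0.12 N m: it stays where it is left. Shut, the bar has 3 mm of play before it meets the lip.
- gate_hinge (a point): Point on the gate's vertical hinge axis, 195 mm above the bench, level with the lever's pivot. Its frame turns with the gate: -y runs from the hinge along the gate to its free end, -x out of its outer face, z up; with the gate shut its axes are those of the bay.
- lever (a joint): Angle of thumb lever and latch bar, rad: 0 at rest (bar level, own stop, held by gravity), grows as the pad goes down and the bar rises, own stop at 0.42. Some 1 to 4 N down on the pad lifts the free bar; clearly more means that the bar meets the keeper.
- lever_pivot (a point): Pivot of the see-saw of lever and bar, on the outer face of the tall stile: 250 mm from the hinge axis, 18 mm outside the gate's mid-plane, 195 mm above the bench. It turns about the gate's normal. Orange pad 80 mm from it towards the hinge, bar on the other side.
- lever_pad (a point): Centre of the orange thumb pad: 14 mm thick (gate's normal), 44 mm long (along the gate), 26 mm high; 170 mm from the hinge axis, 18 mm outside the gate's mid-plane, 195 mm above the bench at rest. The rail top lies 75 mm below, so two fingers can pinch it from above, one on each side of the gate. Its frame turns with gate and lever; x is the gate's normal.
- bar: Steel latch bar, round, 10 mm thick, running 100 mm from the pivot past the gate's free end along its own -y, with a 16 mm ball on the tip. Origin at the pivot. It meets the keeper 81 mm from the pivot.
- post: Fixed dark steel post 30 x 30 x 250 mm beside the gate's free end. It carries the keeper, a C-shaped steel catch open towards the robot: a lip in front of the bar holds the gate shut, a roof above it limits the lift. Both are rigid; the bar must not bear on them with more than 12 N. Origin: foot of the post, on the bench, at the middle of its front face, which is the shut gate's mid-plane.
- post_top (a point): Centre of the top of the post, 250 mm above the bench. The keeper below it is set up or down anew each time and not measured: the lip's top is 3 to 23 mm above the resting bar's underside, the roof's underside 16 mm above the lip's top. So the bar, 10 mm thick, has only 3 to 5 mm of travel between clearing the lip and touching the roof (about as much at the pad).
- battery: Blue battery pack 75 x 110 x 50 mm, loose, standing in the bay about 100 mm behind the gate; must not be moved. Origin: centre of its underside.
- bin: Open blue plastic bin 160 x 110 x 70 mm, loose bystander on the left. Origin: centre of its underside.
- screwdriver: Loose screwdriver, bystander lying on the left. Origin: about its middle.
- wrench: Loose wrench, bystander lying on the right. Origin: about its middle.
- can: Orange can, 60 mm diameter, 110 mm tall, loose bystander on the right. Origin: centre of its underside.
- tape: Black ring 90 mm diameter, 25 mm tall, loose bystander on the right. Origin: centre of its underside.
- carton: Cardboard carton 120 x 160 x 80 mm, loose bystander on the left. Origin: centre of its underside.

How it is judged:
By the outcome, as a careful person would: the job done as asked, in the order asked, and still so for the second after the job is handed in, with the robot touching nothing.
It also fails if it takes over 67 s, if anything falls off the work surface, if the arm or the gripper's body presses on something with over 40 N, if the wrist force passes 120 N, or if a joint passes its speed limit or range.

ROBOT

A 6-joint arm with a two-finger parallel gripper is mounted at the origin on the work surface. World frame = base frame: x ahead of the robot, y to its left, z up, the work surface at z = 0. Lengths are in m, angles in degrees, forces in N, time in s.
With the tool pointing down it reaches from about 0.25 to 0.8 m from the base axis. Payload 3.9 kg.
Tool frame: the origin (TCP) lies at the very end of the fingers, on their centre line; the grasp point (between the pads) lies r.hold_point_z behind it (r.hold_point_z is the distance from the TCP to the grasp point, in m); z points along the fingers, y is the line along which they close (so a half turn about z gives the same grasp; the last joint's range is limited). The gripper opens to 85 mm and grips with 20 to 120 N. Pads are 22 mm wide; open, the fingers measure 114 mm over their backs; the gripper's body (76 mm by 85 mm) begins 54 mm behind the grasp point. The pads swing forward as they close: fully open they stand 13 mm farther back than shut.
Start: joints at [-71.62, 14.897, -7.913, 67.191, 0, 90], TCP at [0.166, -0.498, 0.231] pointing down, gripper open.
Joint ranges: [-159.42, 159.42], [-47.68, 98.78], [-73.54, 78.23], [-108.79, 121.32], [-90, 84.71], [-180, 180]. Speed limits (degrees/s): [147.25, 147.25, 180, 180, 180, 180].

INTERFACE

Orientations are given as a 3x3 rotation matrix whose columns are the frame's x, y, z axes.
In Python, from cell import r, imaging gives the robot as it stands. Calls block until the motion is done:
- r.move_ptp(position, orientation): joint-space move of the TCP to a pose.
- r.move_linear(position, ori=None, vel=0.15): straight line of the TCP; ori=None keeps the orientation; vel is the mean speed in m/s.
- r.move_joints(angles): joint-space move.
- r.command_gripper(opening, strength=None): finger opening in m; strength is the grip in N (None keeps the last); returns when the fingers have stopped.
- r.pause(seconds).
- r.inverse_kinematics(position, orientation): joint angles nearest the present ones, or None.
- imaging.get_image(name): name is "scene" or "top" or "wrist"; returns a dict with "image" (384x512x3 uint8, blue, green, red), "camera_matrix" (3x3 intrinsics, pixels), "k1" (the pictures are not rectified: a ray, as slopes to the right and down, at radius r is drawn at 1 + k1 r^2 times it, then the intrinsics apply), "eye" and "rotation" of the camera in the world. Camera axes: x right, y down, z forward; pixel columns grow to the right and rows downward; lengths in m; the calibration is good to about 2 mm. A picture is of the moment at which its call begins. There is no depth.
A pose or a line that the arm cannot do raises r.MotionError and nothing moves.
- r.close_job(): hands the job in; it is judged then, once.
Readings, each from a call of its own:
- r.get_time_s(): time.
- r.get_qpos(): joint angles.
- r.get_joint_vel(): joint speeds.
- r.get_joint_efforts(): joint torques, N m.
- r.get_position(): TCP position.
- r.get_tcp_rot(): TCP orientation.
- r.get_force(): force on the tool from outside, world axes, zero at the start.
- r.get_wrist_torque(): the same for the moment, N m.
- r.get_opening(): finger opening in m.
- r.get_finger_force(): force on a finger pad.
Only numpy, scipy, OpenCV 4.12 (cv2) and the standard library are available. Lean on these libraries where they do the work, as an engineer would, in place of code of your own. Each camera call takes 0.05 s, during which the arm holds its last target. There are 200 camera calls.

## Working session

There is one attempt and no reset: what is moved stays moved. The work goes in short steps, each a Python script; the robot and the scene stay as the last script left them, time stands still between calls to the robot, and variables do not carry over. Pictures are saved under pics/ and viewed, at most 10 in all, crops included, and the job is handed in when it is done.

```bash
ls; mkdir -p pics; python3 - <<'E'
from cell import r, imaging
import cv2,numpy as np
for n in ("scene","top"):
    d=imaging.get_image(n); cv2.imwrite(f"pics/{n}0.png",d["image"]); print(n,d["camera_matrix"],d["k1"],d["eye"],d["rotation"])
print(r.get_time_s(),r.hold_point_z,r.get_tcp_rot(),r.get_force())
E
```

```text
pics
scene [[443.984682     0.         261.6959161 ]
 [  0.         443.984682   192.72998478]
 [  0.           0.           1.        ]] -0.13000397227398267 [ 1.16417658 -1.11752151  0.94661542] [[ 0.87442148  0.24897941 -0.41640885]
 [ 0.48508905 -0.46405629  0.74117499]
 [-0.00869983 -0.85009471 -0.52655797]]
top [[380.81278935   0.         253.52837521]
 [  0.         380.81278935 191.25071481]
 [  0.           0.           1.        ]] -0.0936325332004953 [ 0.35844061 -0.00170554  1.38280636] [[-6.20109580e-04 -9.86236857e-01  1.65337466e-01]
 [-9.99979086e-01 -4.52820150e-04 -6.45155969e-03]
 [ 6.43763409e-03 -1.65338009e-01 -9.86215950e-01]]
0.1 0.0187 [[ 9.48976681e-01  3.15345772e-01 -5.50542258e-04]
 [ 3.15346252e-01 -9.48975145e-01  1.70765468e-03]
 [ 1.60507649e-05 -1.79413591e-03 -9.99998390e-01]] [-0.77107374 -0.19764182  0.35977907]
```

View pics/scene0.png

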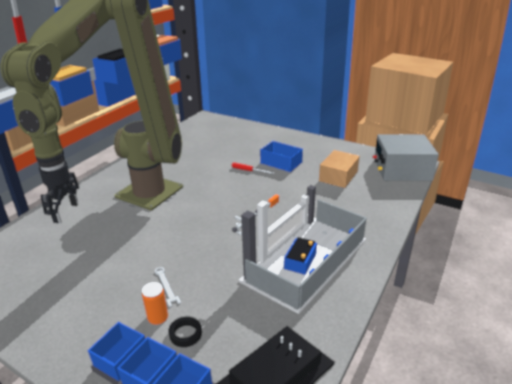

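View pics/top0.png

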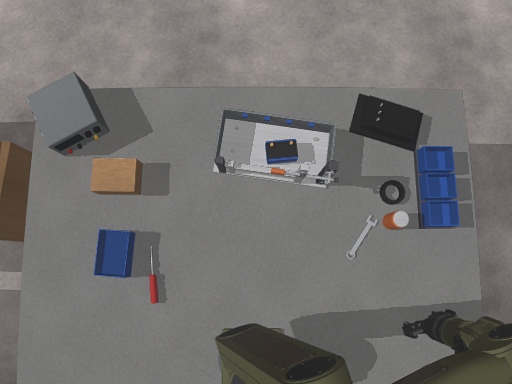

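The top view shows the bay at about (275,150), the orange pad at (278,171), the hinge post at (221,163) and the keeper post at (333,172). In the scene view the pad is at (272,201). I'll zoom in next.

```bash
cat > h.py <<'E'
from cell import r, imaging
import cv2,numpy as np
def ray(d,uv):
    K=d["camera_matrix"]; D=np.array([d["k1"],0,0,0,0.])
    p=cv2.undistortPointsIter(np.array([[uv]],float),K,D,None,None,(3,50,1e-10))[0,0]
    return d["eye"],d["rotation"]@np.array([p[0],p[1],1.])
def onz(d,uv,z):
    e,v=ray(d,uv); return e+v*(z-e[2])/v[2]
def proj(d,P):
    c=np.asarray(d["rotation"]).T@(np.asarray(P)-d["eye"])
    return cv2.projectPoints(c[None],np.zeros(3),np.zeros(3),d["camera_matrix"],np.array([d["k1"],0,0,0,0.]))[0].ravel()
def orange(d,box):
    h=cv2.cvtColor(d["image"],cv2.COLOR_BGR2HSV); m=cv2.inRange(h,(4,140,90),(20,255,255))
    k=np.zeros_like(m); x0,y0,x1,y1=box; k[y0:y1,x0:x1]=255; m&=k
    mo=cv2.moments(m,True); return (mo["m10"]/mo["m00"],mo["m01"]/mo["m00"]),mo["m00"]
E
python3 - <<'E'
from h import *
t=imaging.get_image("top"); s=imaging.get_image("scene")
for n,d,b in(("top",t,(205,95,345,200)),("scene",s,(225,175,345,270))):
    c=d["image"][b[1]:b[3],b[0]:b[2]]; cv2.imwrite(f"pics/{n}c.png",cv2.resize(c,None,fx=5.5,fy=5.5,interpolation=cv2.INTER_CUBIC))
ot=orange(t,(262,162,300,182)); os_=orange(s,(262,190,285,212)); print(ot,os_)
e1,v1=ray(t,ot[0]);e2,v2=ray(s,os_[0])
A=np.stack([v1,-v2],1);x=np.linalg.lstsq(A,e2-e1,rcond=None)[0];print(e1+v1*x[0],e2+v2*x[1]); print(onz(t,ot[0],.2))
E
```

```text
((277.2881355932203, 170.72881355932202), 59.0) ((273.5238095238095, 199.82539682539684), 63.0)
[ 0.62338219 -0.08520632  0.19816623] [ 0.62547836 -0.08384412  0.19853902]
[ 0.62297207 -0.08507707  0.2       ]
```

View pics/topc.png

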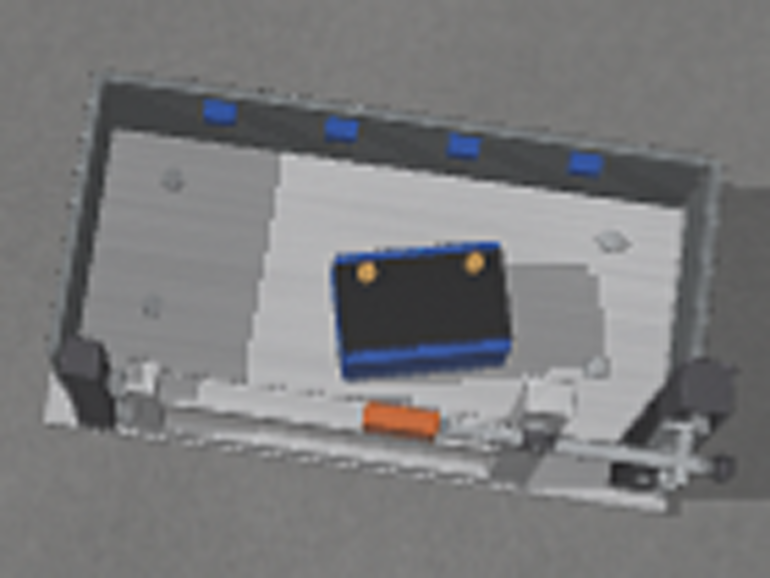

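View pics/scenec.png

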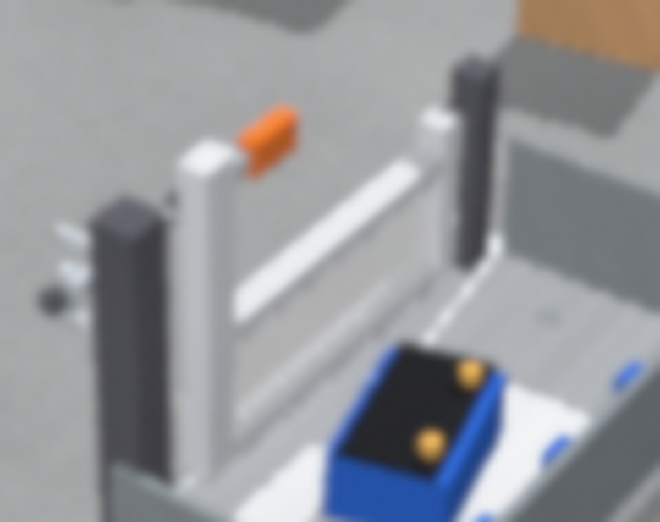

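```bash
python3 - <<'E'
from h import *
t=imaging.get_image("top")
f=lambda u,v,z:onz(t,(205+(u-2.25)/5.5,95+(v-2.25)/5.5),z)
c1,c2=f(98,73,.1),f(717,160,.1); ball=f(722,467,.195); pad=f(401,405,.208);pt=f(703,382,.25); fl,fr=f(45,424,.01),f(667,511,.01)
hp=f(82,352,.25)
for n,a,b in(("guard",c1,c2),("pad-ball",pad,ball),("plate",fl,fr),("pad-post",pad,pt)):
    d=b-a; print(n,a[:2],b[:2],np.hypot(*d[:2]),np.degrees(np.arctan2(d[0],-d[1])))
print(hp)
E
```

```text
guard [0.87470407 0.10059607] [ 0.81701335 -0.29951039] 0.4042442354587884 -8.204840097192415
pad-ball [ 0.62928652 -0.08527826] [ 0.5958009  -0.27282982] 0.19051739079263708 -10.122977323843724
plate [0.66172554 0.13963608] [ 0.60270105 -0.27678593] 0.42058432809589535 -8.06747794662297
pad-post [ 0.62928652 -0.08527826] [ 0.63318239 -0.25142826] 0.1661956696322866 1.3432187950509624
[0.6497372  0.09505041 0.25      ]
```

```bash
cat >> h.py <<'E'
from scipy.spatial.transform import Rotation as Ro
TH=np.radians(-8.15); PAD0=np.array([.6222,-.0862,.195])   # pad at rest, gate shut
HINGE=PAD0-Ro.from_euler('z',TH).apply([-.018,-.17,0])
SG=1
def pose(phi,al,off=(0,0,0)):
    """tool pose holding the pad at gate angle phi, lever angle al; off in gate frame"""
    Rg=Ro.from_euler('z',TH-phi)
    p=HINGE+Rg.apply(np.array([-.018,-.25+.08*np.cos(al),-.08*np.sin(al)])+off)
    R0=np.array([[0,SG,0],[SG,0,0],[0,0,-1.]])
    R=(Rg*Ro.from_euler('x',-al)).as_matrix()@R0
    return p+R[:,2]*r.hold_point_z, R
def force(n=8):
    f=[]
    for _ in range(n): r.pause(.02); f.append(r.get_force())
    return np.mean(f,0)
def gforce(phi=0,n=8):  # force on the tool in gate frame
    return Ro.from_euler('z',TH-phi).inv().apply(force(n))
E
python3 - <<'E'
import h; from h import *
print(HINGE,r.get_time_s())
for s in(1,-1):
    h.SG=s
    for ph,al,o in((0,0,.12),(0,0,0),(0,.3,0),(.4,.3,0),(.8,.3,0),(1.2,.3,0),(1.4,.3,0),(1.4,.0,.1)):
        q=r.inverse_kinematics(*pose(np.float64(ph),al,(0,0,o))); print(s,ph,al,o,None if q is None else np.round(q,1))
E
```

```text
[0.66411828 0.07953128 0.195     ] 0.25
1 0 0 0.12 [-7.9 24.8 16.5 81.7  0.  90.3]
1 0 0 0 [-7.9 26.5  1.5 65.   0.  90.3]
1 0 0.3 0 [ -0.1  28.8  -0.4  63.3 -17.   98.4]
1 0.4 0.3 0 [  1.6  27.5  -2.9  69.1 -14.4 123.8]
1 0.8 0.3 0 [  4.3  26.8  -4.3  73.6  -8.9 149.5]
1 1.2 0.3 0 [  7.7  27.   -4.3  75.8  -1.6 174.8]
1 1.4 0.3 0 [   9.3   27.3   -3.7   76.     2.3 -172.7]
1 1.4 0.0 0.1 [  10.6   11.8   -5.4   72.9    0.  -171. ]
-1 0 0 0.12 [ -7.9  24.8  16.5  81.7   0.  -89.7]
-1 0 0 0 [ -7.9  26.5   1.5  65.    0.  -89.7]
-1 0 0.3 0 [ -0.1  28.8  -0.4  63.3 -17.  -81.6]
-1 0.4 0.3 0 [  1.6  27.5  -2.9  69.1 -14.4 -56.2]
-1 0.8 0.3 0 [  4.3  26.8  -4.3  73.6  -8.9 -30.5]
-1 1.2 0.3 0 [ 7.7 27.  -4.3 75.8 -1.6 -5.2]
-1 1.4 0.3 0 [ 9.3 27.3 -3.7 76.   2.3  7.3]
-1 1.4 0.0 0.1 [10.6 11.8 -5.4 72.9  0.   9. ]
```

```bash
sed -i 's/^SG=1/SG=-1/' h.py; python3 - <<'E'
from h import *
r.move_ptp(*pose(0.,0.,(0,0,.12)))
r.command_gripper(.085,40); r.pause(.3)
d=imaging.get_image("wrist"); im=d["image"]; 
print(r.get_time_s(),r.get_position(),force(),"eye",d["eye"],"proj pad top",proj(d,PAD0+[0,0,.013]))
h=cv2.cvtColor(im,cv2.COLOR_BGR2HSV); m=cv2.inRange(h,(4,140,90),(20,255,255))
cs,_=cv2.findContours(m,0,2); c=max(cs,key=cv2.contourArea); b=cv2.boxPoints(cv2.minAreaRect(c)); print(cv2.contourArea(c)); 
for u in b: print(u,onz(d,u,.208))
print(np.mean([onz(d,u,.208) for u in b],0))
cv2.imwrite("pics/w1.png",im)
E
```

```text
3.4667 [ 0.62219519 -0.08620829  0.29629919] [-0.07675595 -0.14925187 -0.17046692] eye [ 0.61219455 -0.15530926  0.43929954] proj pad top [252.96627233 194.26623596]
656.5
[246. 218.] [ 0.63108437 -0.06603444  0.208     ]
[246. 167.] [ 0.62455626 -0.10994855  0.208     ]
[260. 167.] [ 0.61327214 -0.10834945  0.208     ]
[260. 218.] [ 0.61922156 -0.06435292  0.208     ]
[ 0.62203358 -0.08717134  0.208     ]
```

View pics/w1.png

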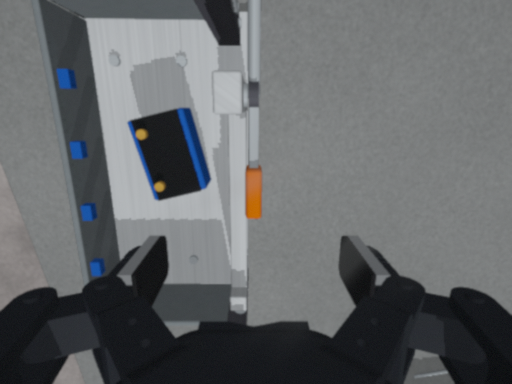

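The wrist view shows the pad at (253,193), against a prediction of (253,194), with about 1 mm of error and clear room for both fingers. I'll go down, grasp it and feel.

```bash
python3 - <<'E'
from h import *
o=(0,-.0005,.0)
r.move_linear(*pose(0.,0.,o),vel=.08); r.pause(.3)
b=gforce(); print("base",b)
r.command_gripper(.0,35); r.pause(.3)
print(r.get_opening(),r.get_finger_force(),"grip",gforce()-b,r.get_wrist_torque(),r.get_time_s(),r.get_position())
np.save("base.npy",b)
E
```

```text
base [-0.00897092 -0.1419217  -0.0811457 ]
0.013689230745099515 38.34906220436096 grip [0.67996251 0.17951131 0.65280296] [ 0.01739526 -0.02071371 -0.12684814] 6.7583 [ 0.62226894 -0.08669184  0.17637479]
```

```bash
python3 - <<'E'
from h import *
b=np.load("base.npy"); phi=0.
while phi<.05:
    phi+=.004; r.move_linear(*pose(phi,0.,(0,-.0005,0)),vel=.02); f=gforce(phi,4)-b
    print(round(phi,3),np.round(f,2))
    if f[0]>4.5: break
print(r.get_time_s(),r.get_position()); np.save("phi.npy",phi)
E
```

```text
0.004 [0.9  0.51 0.56]
0.008 [1.21 0.62 1.  ]
0.012 [3.72 0.34 0.04]
0.016 [ 5.77 -0.37 -1.07]
8.025 [ 0.62057538 -0.08629608  0.17641677]
```

```bash
python3 - <<'E'
from h import *
b=np.load("base.npy"); phi=float(np.load("phi.npy")); al=0.
while al<.40:
    al+=.0125; r.move_linear(*pose(phi,al,(0,-.0005,0)),vel=.02); f=gforce(phi,4)-b
    print(round(al,4),round(phi,3),np.round(f,2))
    if f[2]>8 or abs(f[1])>10 or f[0]>11: print("STOP"); break
    if f[0]<2.3:
        print("clear?"); break
np.savez("st.npz",phi=phi,al=al); print(r.get_time_s(),r.get_opening())
E
```

```text
0.0125 0.016 [ 5.23 -0.5  -0.29]
0.025 0.016 [ 5.49 -0.75 -0.19]
0.0375 0.016 [ 5.3  -0.31  0.38]
0.05 0.016 [3.6  0.01 0.97]
0.0625 0.016 [1.9  0.35 2.82]
clear?
9.6083 0.01387096931561864
```

```bash
python3 - <<'E'
from h import *
b=np.load("base.npy"); s=np.load("st.npz"); phi,al=float(s["phi"]),float(s["al"])
def go():
    r.move_linear(*pose(phi,al,(0,-.0005,0)),vel=.02); f=gforce(phi,4)-b; print(round(al,4),round(phi,3),np.round(f,2)); return f
al+=.0125; f=go()
while phi<.09:
    phi+=.005; f=go()
    if f[0]>5 or abs(f[2])>9: print("STOP"); break
np.savez("st.npz",phi=phi,al=al); print(r.get_time_s(),r.get_opening())
E
```

```text
0.075 0.016 [1.08 0.46 3.46]
0.075 0.021 [1.66 1.53 3.83]
0.075 0.026 [1.23 1.2  3.8 ]
0.075 0.031 [1.69 0.91 3.6 ]
0.075 0.036 [0.83 1.4  3.56]
0.075 0.041 [1.37 1.13 4.09]
0.075 0.046 [1.32 1.58 4.18]
0.075 0.051 [0.86 1.55 3.87]
0.075 0.056 [1.33 1.8  3.78]
0.075 0.061 [1.35 1.87 3.9 ]
0.075 0.066 [1.39 1.93 4.22]
0.075 0.071 [1.27 1.55 3.51]
0.075 0.076 [0.99 2.19 3.59]
0.075 0.081 [1.21 1.89 3.92]
0.075 0.086 [0.99 1.96 4.2 ]
0.075 0.091 [1.25 2.72 3.75]
14.675 0.013503121246999643
```

The bar is past the lip and nothing is pressing on it. Next I'll swing the gate gently.

```bash
python3 - <<'E'
from h import *
b=np.load("base.npy"); s=np.load("st.npz"); phi,al=float(s["phi"]),float(s["al"]); oy=-.0005
while phi<1.4:
    phi+=.0655; r.move_linear(*pose(phi,al,(0,oy,0)),vel=.045); f=gforce(phi,2)-b; print(round(phi,3),np.round(f,1),round(oy,4))
    if np.linalg.norm(f)>15: print("STOP"); break
    oy+=np.clip(f[1]-1,-2,2)*2e-4   # relieve radial force from hinge position error
np.savez("st.npz",phi=phi,al=al,oy=oy); print(r.get_time_s(),r.get_opening(),r.get_finger_force())
d=imaging.get_image("top"); c=d["image"][90:290,190:400]; cv2.imwrite("pics/t2.png",cv2.resize(c,None,fx=3,fy=3))
E
```

```text
0.157 [0.6 2.7 4.2] -0.0005
0.222 [-0.5  1.6  4. ] -0.0002
0.288 [-0.3  0.3  3.9] -0.0
0.353 [-0.2  0.3  4. ] -0.0002
0.419 [-0.5  0.8  4.2] -0.0003
0.484 [-1.6  0.5  4.2] -0.0003
0.55 [-1.2  1.   4.4] -0.0004
0.615 [-1.   0.5  3.8] -0.0004
0.681 [-1.   0.7  4. ] -0.0005
0.746 [-2.   1.3  3.7] -0.0006
0.812 [-1.8  2.   3.7] -0.0005
0.877 [-1.5  1.7  4.3] -0.0004
0.943 [-2.6  0.1  4.1] -0.0002
1.008 [-1.6 -1.   4.3] -0.0004
1.074 [-2.5 -0.2  4.1] -0.0008
1.139 [-2.6  1.2  3.3] -0.001
1.205 [-3.   0.5  3.8] -0.001
1.27 [-3.1  1.8  3.2] -0.0011
1.336 [-3.8  1.   3.2] -0.0009
1.401 [-3.4  0.2  3.6] -0.0009
23.3417 0.013549541114680883 38.893720507621765
```

View pics/t2.png

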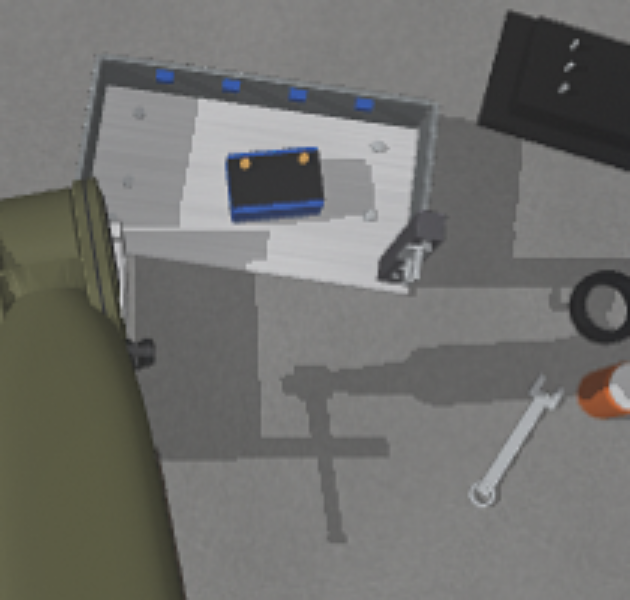

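The gate stands at about 80° under the arm, with the battery and the other items undisturbed. I'll lower the lever, let go and retreat.

```bash
python3 - <<'E'
from h import *
s=np.load("st.npz"); phi,al,oy=[float(s[k]) for k in("phi","al","oy")]
r.move_linear(*pose(phi,.008,(0,oy,0)),vel=.02); r.pause(.3); print(gforce(phi))
r.command_gripper(.085); r.pause(.3); print(r.get_opening(),gforce(phi))
r.move_linear(*pose(phi,0.,(0,oy,.13)),vel=.08)
q=r.get_qpos(); q[0]+=55; r.move_joints(q); r.pause(.3)
print(r.get_time_s(),force())
t=imaging.get_image("top"); c=t["image"][90:290,190:400]; cv2.imwrite("pics/t3.png",cv2.resize(c,None,fx=3,fy=3))
sc=imaging.get_image("scene")["image"][150:300,180:380]; cv2.imwrite("pics/s3.png",cv2.resize(sc,None,fx=4,fy=4))
E
```

```text
[-2.01594103  1.30770611  2.69867648]
0.08494993556606445 [ 0.15493241 -0.14341391  0.13086979]
29.15 [0.10458617 0.15360047 0.02112129]
```

View pics/t3.png

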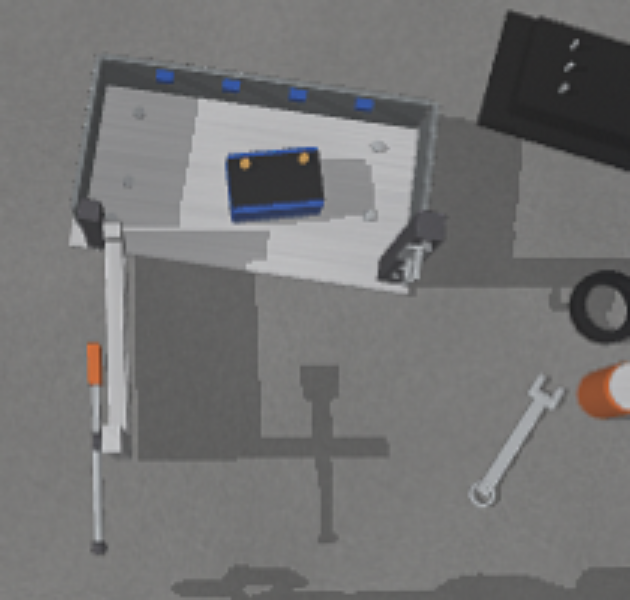

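View pics/s3.png

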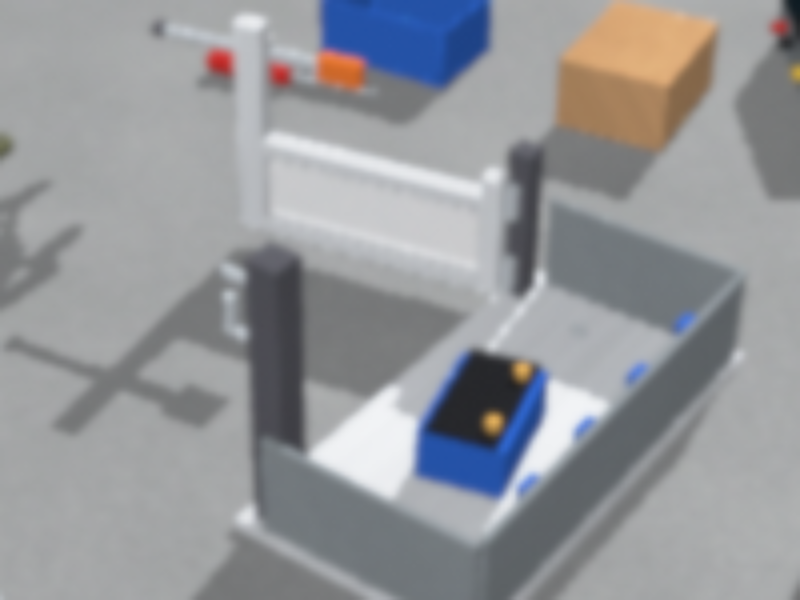

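The gate is open at about 80°: the pad is at (94,364) and the ball at (98,547) in the top crop. The bar is parallel to the rail, so it has dropped level. The battery and bench items haven't moved, and the robot is clear.

```bash
python3 -c "
from cell import r
print(r.close_job())"
```

```text
the job is handed in; nothing more can be done
None
```

The gate stands open at about 80° with the bar dropped level, the battery and bench items look unmoved in the final pictures, and the job was handed in at about 29 s with the robot touching nothing.

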